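# Ease the sagging bolt of the stock cage and hold its gate ajar

### The job

The bolt on the little stock cage hangs by one screw, so its nose has sagged and is hooked behind the bent-up lip of the keeper. Take the bolt by its brass knob, lift it so the nose rides over the lip as you draw it back out of the keeper without forcing it against the keeper, then pull the sprung gate about 8 cm ajar for me and stop there: finish still holding the knob, bolt drawn back and gate steady, and leave the other things on the bench where they stand.

Things in the scene. Friction and masses are not known exactly. Their poses are not given: they have to be found in the camera images.
- cage: Grey wire stock cage fixed to the bench, 400 mm wide (its y), 200 deep (its x), 200 high, solid roof. Origin: centre of the underside; z up. Its front, at x = -100 mm, looks along -x. The bolt lies along y at x = -120, z = 172 mm, nose to +y, and is drawn back towards -y. Nothing is in front of the bolt's knob or above the roof.
- keeper: Bent steel loop on the cage's jamb round the bolt's nose (origin and axes of the cage; it spans x -109 to -134, y +95 to +122, z 152 to 194 mm). Its 15 mm strap in front keeps the gate shut while the nose is inside. Its floor's edge next to the gate is bent up into a dark lip 3 mm thick, 25 mm wide.
- lip (a point): Middle of the upper edge of the keeper's bent-up lip, 167.5 mm above the bench. The lip sits in a worn notch, 14 mm long and 5 mm deep, under the bolt near its nose; the 16 mm of full bolt beyond the notch (the head) hooks behind the lip until lifted over it.
- knob: Brass knob: level cylinder, 16 mm diameter, 34 long, its axis along the gate's normal, with a 21 mm flange at the outer end. Origin: middle of the grip, 37 mm before the bolt's axis, 83 mm from the pivot screw, about 170 mm up at the start. Grip from above, fingers closing along the bolt. Raised 3.2 mm, the head just clears the lip; 8 mm is the upper stop. Moves with bolt and gate.
- bolt (a joint): How far the bolt (11 mm bar) is drawn back along itself, m: 0 fully shot, 0.045 fully drawn (stop). It starts 0 to 0.003 drawn; unlifted, its head catches on the lip at about 0.006. The nose is out of the keeper, and the gate free, beyond 0.026. It drags with about 1.5 N and stays where it is left.
- barrel (a joint): Tip of the bolt's carrier plate about its one remaining (rear) screw, rad; positive lifts the nose. About -0.03 at the start (resting on the lip), over +0.008 the head clears the lip, stops at -0.06 and +0.07. It sags under its own weight (1.5 to 2.5 N at the knob). The screw is at x = -111, y = -35, z = 172 mm in the cage's frame when the gate is shut.
- gate (a joint): Opening angle of the gate, rad: 0 shut; it swings out in front of the cage (anticlockwise seen from above), stop at 1.5. Its upright hinge axis is at x = -100, y = -185 mm in the cage's frame; 260 mm from hinge axis to free edge, so 0.31 is an 80 mm gap. Spring hinges pull it shut with some 3 to 5 N at the knob.
- gate_edge (a point): Point on the gate's free edge, front face, 172 mm above the bench; its distance from where it lies with the gate shut is the gap.
- tumbler: Empty drinking glass, 76 mm across, 115 mm high, standing on the bench. Origin: centre of its underside. Leave alone.
- burr_stand: Blue block, 55 by 100 by 30 mm, with rows of steel burrs rising to 68 mm. Origin: centre of its underside. Leave alone.
- file_block: Wooden block 80 by 80 by 75 mm with six file handles rising to 120 mm. Origin: centre of its underside. Leave alone.

How it is judged:
On the way, in this order (a step that is already met when the one before it is completed fails the run):
1. the bolt is lifted over the lip and drawn back clear of the keeper (value of joint bolt above 0.026 m), for 0.1 s.
2. the gate is pulled ajar by the knob (value of joint gate above 0.2 rad and contact force between the fingers and knob above 1 N), for 0.2 s.
At the end, for the whole second after the job is handed in: The gate stands still at 0.21 to 0.42 rad (a gap of 55 to 105 mm), the bolt is still drawn back more than 26 mm (clear of the keeper), and the fingers hold the bolt's knob with more than 1 N (value of joint gate between 0.21 and 0.42 rad and velocity of joint gate between -0.05 and 0.05 rad/s and value of joint bolt above 0.026 m and contact force between the fingers and knob above 1 N); the arm keeps its last pose, push and grip.
It fails at once if the keeper is strained: more than 30 N on it (contact force between keeper and anything else above 30 N).
It fails at once if the glass, the burr stand or the file block is pushed more than 20 mm or tipped (distance of any of tumbler, burr_stand, file_block from where it was at the start of the episode above 0.02 m or angle between any of tumbler, burr_stand, file_block's own z axis and vertical above 0.3 rad).
It also fails if it takes over 35 s, if anything falls off the work surface, if the arm or the gripper's body presses on something with over 40 N, if the wrist force passes 120 N, or if a joint passes its speed limit or range.

### The arm

A 6-joint arm with a two-finger parallel gripper is mounted at the origin on the work surface. World frame = base frame: x ahead of the robot, y to its left, z up, the work surface at z = 0. Lengths are in m, angles in rad, forces in N, time in s.
With the tool pointing down it reaches from about 0.275 to 0.85 m from the base axis. Payload 19 kg.
Tool frame: the origin (TCP) lies midway between the tips of the shut fingers; the grasp point (between the pads) lies 19 mm behind it (arm.grasp_offset is the z of the grasp point in the tool frame, in m); z points along the fingers, y is the line along which they close (so a half turn about z gives the same grasp; the last joint's range is limited). The gripper opens to 85 mm and grips with 20 to 120 N. Pads are 22 mm wide; open, the fingers measure 114 mm over their backs; the gripper's body (76 mm by 85 mm) begins 54 mm behind the grasp point. The pads swing forward as they close: fully open they stand 13 mm farther back than shut.
Start: joints at [1.169, 0.15, 1.437, -0, 1.554, -0.134], TCP at [0.152, 0.554, 0.231] pointing down, gripper open.
Joint ranges: [-2.8, 2.8], [-0.68, 2.1], [0.12, 2.68], [-1.39, 4.53], [0.16, 2.79], [-2.81, 2.81]. Speed limits (rad/s): [1.89, 1.89, 2.22, 3.01, 3.01, 3.01].

### API

Orientations are given as a unit quaternion [w, x, y, z].
In Python, from station import arm, vision gives the robot as it stands (arm), with the cameras (vision).
- The arm moves only by the tool shift_gripper, called after "Request:" as name(argument=value, ...), one argument or row to a line, values as JSON. Schema: {"type":"object","properties":{"moves":{"type":"array","items":{"type":"array","items":{"type":"array","items":{"type":"number"},"minItems":4,"maxItems":4},"minItems":1,"maxItems":12},"minItems":1,"maxItems":1},"jaw":{"type":"number"},"clamp_n":{"type":"number"},"only":{"type":"string"},"quiet":{"type":"boolean"},"lines":{"type":"string"}},"required":["moves"],"additionalProperties":false}. moves is a list that holds a single list of rows (three levels of brackets), with 1 to 12 rows, each of 4 numbers: dx, dy, dz in shares of the most that a row can go, 1 being 50 mm, then a turn about the tool's z in normalised numbers (1 is 60 degrees); each row shifts and turns the commanded pose from where the row before left it, along the tool's axes as they then stand; what a row does not reach is not made up. A row lasts 1/10 s, in which the tool goes at most 0.05 m and 0.15 rad, less where a joint would pass 70% of its speed; a pose out of reach is approached as far as the arm can. jaw is the opening from 0.0 (shut) to 1.0 (fully open), set as the call begins (left out keeps the last). The fingers move at their own pace and stop on an object; clamp_n is the grip in N (left out, the last holds). Time passes only in rows, so rows that do not move let the fingers close. The tool returns the time, the measured TCP pose, the force, the opening and the grip force at its end. only (a regular expression) keeps the lines of the reply that match it, lines (a string "A,B") keeps lines A to B, and quiet returns only ok. No shift or turn number may pass 1 either way. Input that does not fit is refused with a message, and nothing moves.
- arm.observe(): the state, without advancing time (a new reading comes with each control period).
- vision.snapshot(name): name is "scene" or "side" or "wrist"; returns the picture (480x640x3 uint8, blue, green, red); there is no depth.
- vision.calibration(name): a dict with "mtx" (3x3 intrinsics, pixels), "rvec" (rotation vector, rad) and "tvec" (3), from world to camera coordinates, as OpenCV has them; the wrist camera has in their place "T_tool_cam" (4x4, takes a point from camera to tool coordinates, whose origin is the TCP and whose axes are the flange's). Camera axes: x right, y down, z forward; pixel columns grow to the right and rows downward; lengths in m; the calibration is good to about 2 mm. The wrist camera is an equidistant fisheye: a pixel r from the principal point sees the ray r / f radians off the axis. A picture is of the moment at which its call begins: read the wrist's pose just before it. calibration takes no time and is no camera call.
- arm.finish_job(): hands the job in; it is judged then, once.
The state is a dict: "time_s": time; "q": joint angles; "joint_vel": joint speeds; "joint_torque": joint torques, N m; "ee_pos": TCP position; "orientation": TCP orientation; "contact_force": force on the tool from outside, world axes, zero at the start; "moment": the same for the moment, N m; "width": opening from 0.0 (shut) to 1.0 (fully open); "gripper_force": force on a finger pad.
Only numpy, scipy, OpenCV 4.12 (cv2) and the standard library are available. Lean on these libraries where they do the work, as an engineer would, in place of code of your own. Each camera call takes 0.05 s, during which the arm holds its last target. There are 200 camera calls.

## Working session

There is one attempt and no reset: what is moved stays moved. The work goes in short steps, Python scripts to look and compute and a tool call to move; the robot and the scene stay as the last step left them, time stands still between calls to the robot, and variables do not carry over. Pictures are saved under pics/ and viewed, at most 10 in all, crops included, and the job is handed in when it is done.

```bash
ls; mkdir -p pics
```

Run:
```python
from station import arm, vision
import cv2,numpy as np
s=arm.observe();print(s['time_s'],s['ee_pos'],s['orientation'],s['contact_force'],arm.grasp_offset)
for n in("scene","side"):
    cv2.imwrite(f"pics/{n}0.png",vision.snapshot(n));c=vision.calibration(n)
    R=cv2.Rodrigues(np.array(c['rvec']))[0];print(n,-R.T@np.array(c['tvec']).ravel(),R[2],np.array(c['mtx'])[0,0])
```

```text
pics
station.py
0.0 [0.1520837  0.55427674 0.23067318] [-1.59282210e-04  1.33508909e-01  9.91047432e-01 -5.77947125e-04] [ 0.61437161  0.74360547 -0.28126213] -0.0187
scene [1.15696261 0.27081325 0.71566049] [-0.68340531 -0.30490744 -0.66331639] 606.6975994238139
side [ 0.84844635 -0.03614791  0.89673717] [-0.32378009  0.06077643 -0.94417831] 551.08526827684
```

View pics/scene0.png

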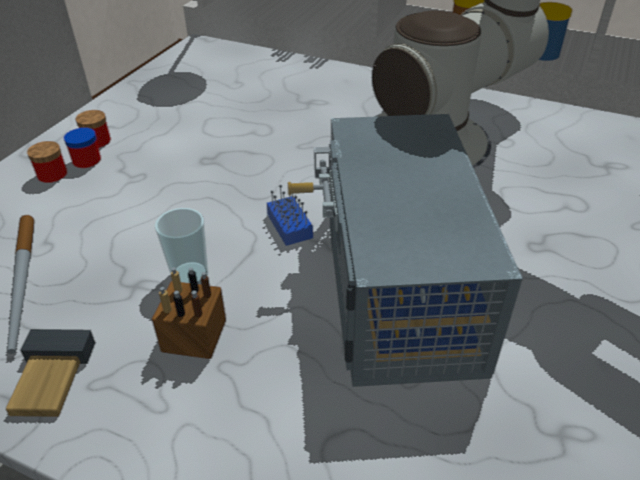

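View pics/side0.png

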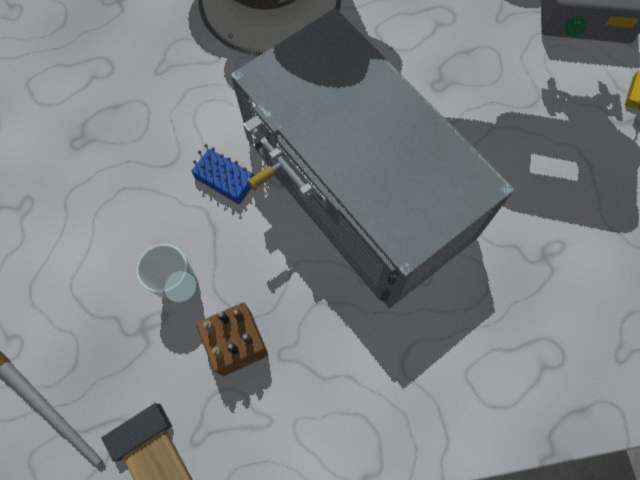

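The scene view shows the roof corners near (331,118), (449,115), (519,277) and (352,282), and the knob from (288,187) to (316,188). The side view shows the corners near (235,76), (335,10), (512,190) and (403,268), and the knob from (250,183) to (272,170). I'll triangulate these points.

Create h.py:
```python
import cv2,numpy as np
from station import arm, vision
def PM(n):
    c=vision.calibration(n);return np.array(c['mtx'])@np.hstack([cv2.Rodrigues(np.array(c['rvec']))[0],np.array(c['tvec']).reshape(3,1)])
def tri(a,b):
    X=cv2.triangulatePoints(PM("scene"),PM("side"),np.array(a,float).reshape(2,1),np.array(b,float).reshape(2,1)).ravel();return X[:3]/X[3]
def brass(im,roi):
    x0,y0,x1,y1=roi;h=cv2.cvtColor(im,cv2.COLOR_BGR2HSV)[y0:y1,x0:x1]
    m=cv2.inRange(h,(12,90,60),(32,255,255));n,l,st,c=cv2.connectedComponentsWithStats(m)
    i=1+np.argmax(st[1:,4]);p=np.argwhere(l==i)[:,::-1]+[x0,y0];p=p.astype(float);c=p.mean(0)
    d=np.linalg.svd(p-c,full_matrices=False)[2][0];t=(p-c)@d;return c,c+d*t.min(),c+d*t.max(),len(p)
```

Run:
```python
from h import *
a=cv2.imread("pics/scene0.png");b=cv2.imread("pics/side0.png")
sc=[(331,118),(449,115),(519,277),(352,282)];sd=[(235,76),(335,10),(512,190),(403,268)]
C=np.array([tri(p,q) for p,q in zip(sc,sd)]);print(C.round(4))
print([np.linalg.norm(C[i]-C[i-3]).round(3) for i in range(4)])
ka=brass(a,(275,170,330,205));kb=brass(b,(240,155,285,200));print(ka,kb)
print("knob c",tri(ka[0],kb[0]))
for i in(1,2):
  for j in(1,2):print(i,j,tri(ka[i],kb[j]))
def crop(im,x,y,w,h,s):return cv2.resize(im[y:y+h,x:x+w],None,fx=s,fy=s,interpolation=cv2.INTER_CUBIC)
cv2.imwrite("pics/crop0.png",np.hstack([crop(a,270,130,80,100,5),crop(b,235,105,80,100,5)]))
```

```text
[[ 0.3348 -0.0799  0.2084]
 [ 0.2322  0.0918  0.1988]
 [ 0.5827  0.2734  0.2013]
 [ 0.6688  0.0952  0.2022]]
[np.float64(0.2), np.float64(0.395), np.float64(0.198), np.float64(0.377)]
(array([300.45410628, 187.10144928]), array([288.06220056, 187.28147676]), array([312.04261148, 186.93309346]), 207) (array([260.6958042, 177.1013986]), array([272.12105255, 168.98618949]), array([249.85765662, 184.79959747]), 286)
knob c [ 0.48495833 -0.06660259  0.17064624]
1 1 [ 0.50220693 -0.06175898  0.19221631]
1 2 [ 0.49435437 -0.0833625   0.17149325]
2 1 [ 0.47643568 -0.04962279  0.17091382]
2 2 [ 0.47619509 -0.06875816  0.15925742]
```

View pics/crop0.png

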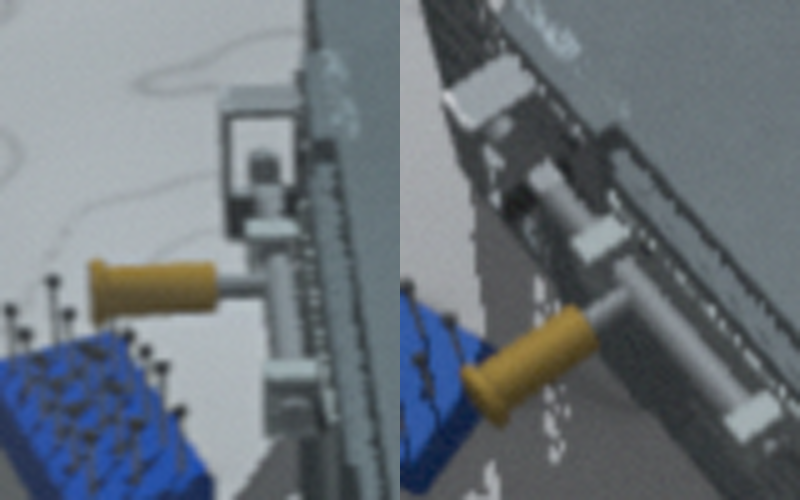

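The fit is good. In the cage frame the knob sits at (-0.157, +0.048), as the text says, and it is 0.171 high. The cage's +y points along (-0.886, -0.463) in the world. I'll raise the tool and turn it to match.

Units first: shifts go in shares of 50 mm and turns go in shares of 60 degrees. So -0.012 m is -0.24, 0.137 rad / 1.0472 = 0.1308.

Request:
shift_gripper(
  moves=[
    [[0, 0, -0.24, 0.1308], [0, 0, -0.24, 0.1308], [0, 0, -0.24, 0.1308], [0, 0, -0.24, 0.1308], [0, 0, -0.24, 0.1308], [0, 0, -0.24, 0.1299]],
  ],
  jaw=0.6,
  clamp_n=30,
)

```text
time_s: 0.7
ee_pos: [0.1521, 0.5544, 0.3034]
orientation: [0.0, 0.52, 0.854, -0.0]
contact_force: [-0.0, -0.5, 0.5]
width: 0.603
gripper_force: 0.0
```

Add to h.py:
```python
from scipy.spatial.transform import Rotation as Ro
def delta(t):
    s=arm.observe();R=Ro.from_quat(np.roll(s['orientation'],-1)).as_matrix()
    print("R x,y",R[:,0].round(3),R[:,1].round(3),"tool delta",(R.T@(np.array(t)-s['ee_pos'])).round(4),"t",s['time_s'])
```

```bash
python3 -c "
from h import *
delta([.4854,-.0665,.30])"
```

```text
R x,y [-0.459  0.889 -0.   ] [ 0.889  0.459 -0.001] tool delta [-0.7046  0.0115  0.0038] t 0.7
```

Scaled: -0.04 m is -0.8, -0.02 m is -0.4.

Request:
shift_gripper(
  moves=[
    [[-0.4, 0, 0, 0], [-0.8, 0, 0, 0], [-0.8, 0.02, 0, 0], [-0.8, 0.02, 0, 0], [-0.8, 0.02, 0, 0], [-0.8, 0.02, 0, 0], [-0.8, 0.02, 0, 0], [-0.8, 0.02, 0, 0], [-0.8, 0.02, 0, 0], [-0.8, 0.02, 0, 0], [-0.8, 0.02, 0, 0], [-0.8, 0.02, 0, 0]],
  ],
  quiet=true,
)

```text
ok
```

Request:
shift_gripper(
  moves=[
    [[-0.8, 0, 0, 0], [-0.8, 0, 0, 0], [-0.8, 0, 0, 0], [-0.8, 0, 0, 0], [-0.8, 0, 0.2, 0], [-0.6, 0, 0.4, 0], [-0.2, 0, 0.4, 0], [0, 0, 0, 0]],
  ],
)

```text
time_s: 2.7
ee_pos: [0.4849, -0.0621, 0.2505]
orientation: [-0.002, 0.519, 0.855, -0.001]
contact_force: [-0.0, 0.2, 0.9]
width: 0.6
gripper_force: 0.0
```

```bash
python3 -c "
from h import *
delta([.4854,-.0665,.152])
cv2.imwrite('pics/scene1.png',vision.snapshot('scene'));cv2.imwrite('pics/wrist1.png',vision.snapshot('wrist'))
c=vision.calibration('wrist');print(c)"
```

```text
R x,y [-0.462  0.887  0.003] [ 0.887  0.462 -0.004] tool delta [-0.0045 -0.0012  0.0985] t 2.7
{'mtx': array([[371.64829954,   0.        , 319.21919696],
       [  0.        , 371.64829954, 239.53056743],
       [  0.        ,   0.        ,   1.        ]]), 'T_tool_cam': array([[-1.62655130e-04, -9.54643087e-01, -2.97752498e-01,
         7.69590422e-02],
       [ 9.99999962e-01, -2.21608929e-04,  1.64238115e-04,
        -7.32544441e-04],
       [-2.22773394e-04, -2.97752460e-01,  9.54643087e-01,
        -1.42000074e-01],
       [ 0.00000000e+00,  0.00000000e+00,  0.00000000e+00,
         1.00000000e+00]])}
```

View pics/wrist1.png

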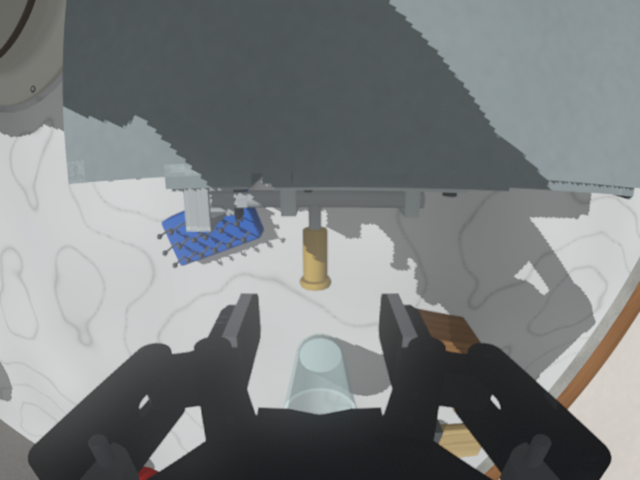

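The wrist view shows the knob spanning (315,228) to (315,289), nearly centred between the finger tips, and the bolt runs parallel to the image rows. I'll cast the wrist ray as a check.

Run:
```python
from h import *
c=vision.calibration('wrist');K=c['mtx'];T=c['T_tool_cam'];s=arm.observe()
R=Ro.from_quat(np.roll(s['orientation'],-1)).as_matrix()
k=brass(cv2.imread('pics/wrist1.png'),(295,220,335,295));print(k)
for p in k[:3]:
    v=(p-K[:2,2])/K[0,0];r=np.linalg.norm(v);d=np.r_[np.sin(r)*v/r,np.cos(r)]
    D=R@T[:3,:3]@d;o=s['ee_pos']+R@T[:3,3];X=o+D*(0.1705-o[2])/D[2];print(X,"tool",R.T@(X-s['ee_pos']))
```

```text
(array([311.79874214, 267.38784067]), array([305.79825117, 245.50685986]), array([315.74951469, 281.7944582 ]), 477)
[ 0.48599357 -0.07423404  0.1705    ] tool [-0.01227001 -0.00552884  0.08316435]
[ 0.47573577 -0.06266568  0.1705    ] tool [ 0.00273435 -0.0092596   0.08317341]
[ 0.49299444 -0.08214916  0.1705    ] tool [-0.02252792 -0.0029918   0.08315817]
```

Using the knob's outline centre (315,258), because the shading spoiled the mask, the ray gives tool x ≈ -5.7 mm and y ≈ -3 mm. Triangulation gave -4.5 and -1.2. I'll take -5 and -2 and descend.

Scaled: 0.02 m is 0.4, -0.005 m is -0.1.

Request:
shift_gripper(
  moves=[
    [[-0.1, -0.04, 0.3, 0], [0, 0, 0.4, 0], [0, 0, 0.4, 0], [0, 0, 0.4, 0], [0, 0, 0.3, 0], [0, 0, 0.17, 0], [0, 0, 0, 0], [0, 0, 0, 0]],
  ],
)

```text
time_s: 3.6
ee_pos: [0.4864, -0.0662, 0.156]
orientation: [0.001, 0.518, 0.856, 0.0]
contact_force: [-0.2, -0.3, 0.5]
width: 0.598
gripper_force: 0.0
```

```bash
python3 -c "
from h import *
delta([.4854,-.0665,.152])
im=np.hstack([cv2.resize(vision.snapshot(n)[y:y+150,x:x+133],None,fx=3,fy=3) for n,x,y in(('scene',235,110),('side',195,90))]);cv2.imwrite('pics/c2.png',im)"
```

```text
R x,y [-0.464  0.886 -0.001] [0.886 0.464 0.001] tool delta [ 0.0003 -0.001   0.004 ] t 3.6
```

View pics/c2.png

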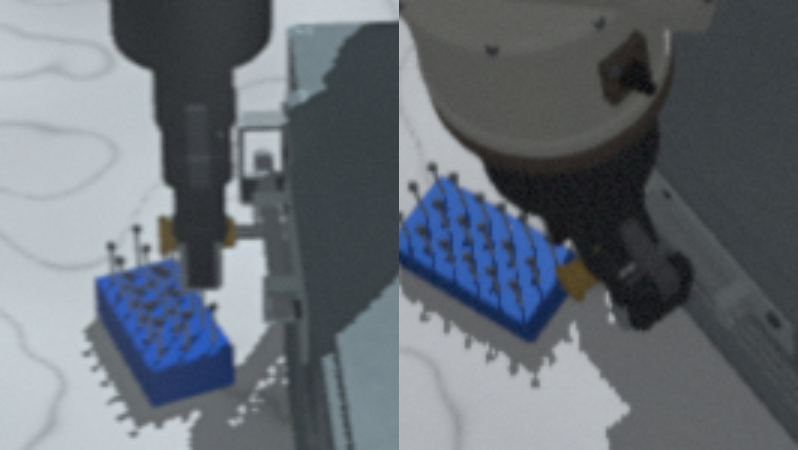

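The fingers straddle the middle of the knob, with brass visible on both sides at (165,233) and (232,233). I'll close gently.

Scaled: 0.002 m is 0.04, -0.001 m is -0.02.

Request:
shift_gripper(
  moves=[
    [[0, -0.02, 0.04, 0], [0, 0, 0, 0], [0, 0, 0, 0], [0, 0, 0, 0], [0, 0, 0, 0], [0, 0, 0, 0], [0, 0, 0, 0]],
  ],
  jaw=0,
  clamp_n=20,
)

```text
time_s: 4.4
ee_pos: [0.4852, -0.0669, 0.153]
orientation: [0.0, 0.518, 0.855, -0.0]
contact_force: [-1.7, 0.3, 4.3]
width: 0.181
gripper_force: 20.9
```

Request:
shift_gripper(
  moves=[
    [[0, 0, 0, 0], [0, 0, 0, 0]],
  ],
  clamp_n=35,
)

```text
time_s: 4.6
ee_pos: [0.4852, -0.067, 0.153]
orientation: [0.0, 0.518, 0.855, -0.0]
contact_force: [-2.1, 0.6, 4.5]
width: 0.17
gripper_force: 34.7
```

Gripped: the opening is about 15 mm, which matches the knob. Now I'll lift in small steps.

Scaled: -0.001 m is -0.02.

Request:
shift_gripper(
  moves=[
    [[0, 0, -0.02, 0], [0, 0, -0.02, 0], [0, 0, -0.02, 0], [0, 0, -0.02, 0], [0, 0, -0.02, 0], [0, 0, 0, 0], [0, 0, 0, 0]],
  ],
)

```text
time_s: 5.3
ee_pos: [0.4851, -0.067, 0.1578]
orientation: [-0.0, 0.518, 0.855, -0.0]
contact_force: [-0.9, 0.1, -5.1]
width: 0.173
gripper_force: 34.2
```

Scaled: 0.002 m is 0.04, 0.001 m is 0.02.

Request:
shift_gripper(
  moves=[
    [[0, 0.02, -0.01, 0], [0, 0.04, 0, 0], [0, 0.04, 0, 0], [0, 0.04, 0, 0], [0, 0.04, 0, 0], [0, 0, 0, 0], [0, 0, 0, 0]],
  ],
)

```text
time_s: 6.0
ee_pos: [0.4933, -0.0626, 0.1583]
orientation: [0.0, 0.518, 0.855, 0.0]
contact_force: [0.7, 2.0, -7.5]
width: 0.171
gripper_force: 34.1
```

The head is past the catch point and the force along the bolt is only about 1.5 N. I'll continue, lowering slightly so the tip angle stays the same.

Scaled: 0.002 m is 0.04, 0.0001 m is 0.002.

Request:
shift_gripper(
  moves=[
    [[0, 0.04, 0.002, 0], [0, 0.04, 0.002, 0], [0, 0.04, 0.002, 0], [0, 0.04, 0.002, 0], [0, 0.04, 0.002, 0], [0, 0.04, 0.002, 0], [0, 0, 0, 0]],
  ],
)

```text
time_s: 6.7
ee_pos: [0.5041, -0.0571, 0.1577]
orientation: [0.0, 0.518, 0.855, 0.0]
contact_force: [-0.5, 2.1, -7.4]
width: 0.168
gripper_force: 34.2
```

Scaled: 0.002 m is 0.04, 0.0001 m is 0.002.

Request:
shift_gripper(
  moves=[
    [[0, 0.04, 0.002, 0], [0, 0.04, 0.002, 0], [0, 0.04, 0.002, 0], [0, 0.04, 0.002, 0], [0, 0.04, 0.002, 0], [0, 0.04, 0.002, 0], [0, 0.04, 0.002, 0], [0, 0, 0, 0]],
  ],
)

```text
time_s: 7.5
ee_pos: [0.5165, -0.0505, 0.157]
orientation: [0.0, 0.518, 0.855, 0.0]
contact_force: [0.1, 1.8, -7.6]
width: 0.171
gripper_force: 34.3
```

Run:
```python
from h import *
# gate arc rows: knob in cage frame relative to the hinge
s=arm.observe();c=np.array([.4546,.0951]);x=np.array([-.464,.886]);y=np.array([-.886,-.464])
d=s['ee_pos'][:2]-c;k=np.array([d@x,d@y])-[-.1,-.185];print("rel hinge",k)
```

```text
rel hinge [-0.05774487  0.19776519]
```

```bash
python3 -c "
from h import *
im=np.hstack([cv2.resize(vision.snapshot(n)[y:y+150,x:x+133],None,fx=3,fy=3) for n,x,y in(('scene',270,110),('side',215,90))]);cv2.imwrite('pics/c3.png',im)"
```

```text
(no output)
```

View pics/c3.png

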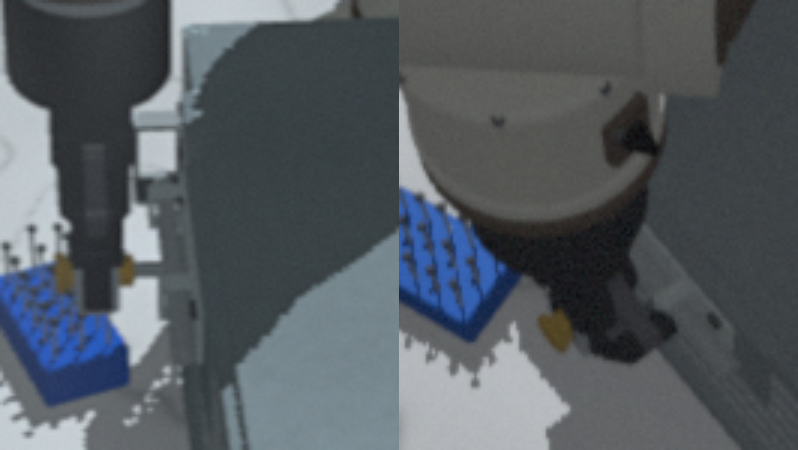

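The bolt is about 35 mm out; the keeper loop at (155,150) is empty. Now I'll swing the gate along its arc, with the tool turning with it.

Scaled: -0.0061 m is -0.122, 0.0019 m is 0.038, -0.031 rad / 1.0472 = -0.0296.

Request:
shift_gripper(
  moves=[
    [[-0.06, 0.018, 0, -0.0143], [-0.122, 0.038, 0, -0.0296], [-0.122, 0.038, 0, -0.0296], [-0.122, 0.038, 0, -0.0296], [-0.122, 0.038, 0, -0.0296], [0, 0, 0, 0]],
  ],
)

```text
time_s: 8.2
ee_pos: [0.5378, -0.0703, 0.1569]
orientation: [-0.0, 0.457, 0.89, 0.0]
contact_force: [-2.6, 3.8, -6.6]
width: 0.171
gripper_force: 34.5
```

Scaled: -0.0061 m is -0.122, -0.004 m is -0.08, -0.031 rad / 1.0472 = -0.0296.

Request:
shift_gripper(
  moves=[
    [[-0.122, 0.038, 0, -0.0296], [-0.122, 0.038, 0, -0.0296], [-0.122, 0.038, 0, -0.0296], [-0.122, 0.038, 0, -0.0296], [-0.122, 0.038, 0, -0.0296], [-0.08, 0.026, 0, -0.0191], [0, 0, 0, 0], [0, 0, 0, 0], [0, 0, 0, 0], [0, 0, 0, 0], [0, 0, 0, 0], [0, 0, 0, 0]],
  ],
)

```text
time_s: 9.4
ee_pos: [0.5677, -0.0895, 0.157]
orientation: [-0.0, 0.378, 0.926, -0.0]
contact_force: [-4.2, 2.9, -6.9]
width: 0.175
gripper_force: 34.4
```

Run:
```python
from h import *
h=np.array([.4546,.0951])+np.array([[-.464,-.886],[.886,-.464]])@[-.1,-.185]
a=arm.observe()['ee_pos'][:2]-h;b=np.array([.5165,-.0505])-h
print("gate est",np.arctan2(b[0]*a[1]-b[1]*a[0],a@b),np.linalg.norm(a),np.linalg.norm(b))
im=vision.snapshot('side')[80:330,190:440];cv2.imwrite('pics/c4.png',np.hstack([cv2.resize(im,(400,400)),cv2.resize(vision.snapshot('scene')[100:350,240:490],(400,400))]))
```

```text
gate est 0.31348097036017714 0.20616933358818337 0.20598250823795697
```

View pics/c4.png

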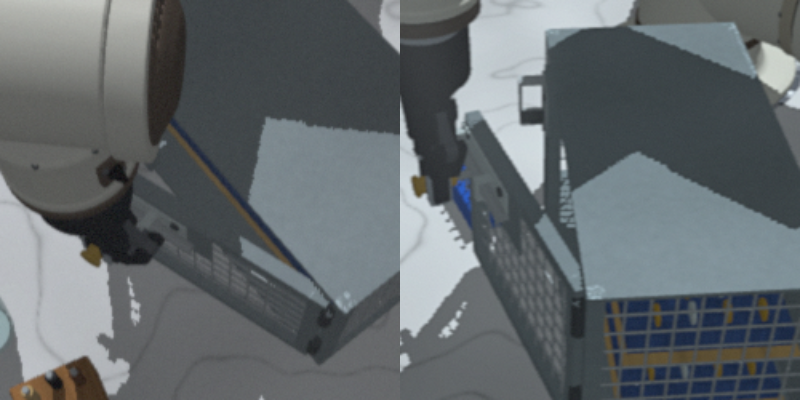

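The gate stands ajar at about 0.31 rad, swung out from its hinge edge at (325,320) in the left half. The knob at (95,255) is still gripped, and the other things look undisturbed. I'm handing in.

```bash
python3 -c "
from station import arm, vision
print(arm.finish_job())"
```

```text
the job is handed in; nothing more can be done
None
```

The job is handed in: the bolt was lifted over the lip and drawn back about 35 mm, with only about 2 N along it, and the gate is held steady at about 0.31 rad (an 80 mm gap) with the knob still gripped; the hand-in returned no verdict.

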